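Open the bayonet lid of a glaze mill jar

ROBOT

A 6-joint arm with a two-finger parallel gripper is mounted at the origin on a cart in front of the work surface, level with it; the furniture and walls round the work are solid. World frame = base frame: x ahead of the robot, y to its left, z up, the work surface at z = 0. Lengths are in mm, angles in degrees, forces in N, time in s.
With the tool pointing down it reaches from about 300 to 850 mm from the base axis. Payload 4.2 kg.
Tool frame: the origin (TCP) lies between the finger pads, 19 mm behind the fingertips; this is the grasp point; z points along the fingers, y is the line along which they close (so a half turn about z gives the same grasp; the last joint's range is limited). The gripper opens to 91 mm and grips with 3 to 60 N. Pads are 32 mm wide; open, the fingers measure 118 mm over their backs; the gripper's body (76 mm by 178 mm) begins 60 mm behind the grasp point.
Start: joints at [-74.599, 18.312, 89.639, -0, 72.044, -1.146], TCP at [163.764, -551.201, 232.776] pointing down, gripper open.
Joint ranges: [-177.97, 177.97], [-48.28, 115.42], [12.27, 149.76], [-77.06, 257.06], [2.81, 150.46], [-146.56, 146.56]. Speed limits (degrees/s): [147.25, 147.25, 180, 180, 180, 180].

INTERFACE

Orientations are given as [roll, pitch, yaw] about the fixed x, y, z axes, in that order (R = Rz(yaw) Ry(pitch) Rx(roll)).
In Python, from workcell import env gives the robot as it stands.
- The arm moves only by the shell command python3 -m jog 'ROWS' [FORCE]. ROWS is a JSON object of lists of equal length, an entry for each row: "jaw": the finger opening in mm, from 0 to 91.2; "slide": the shift along the tool's x, y, z in units of 30 mm (1.0 is 30 mm), a list of three; "spin": the turn about the tool's z in units of 8 degrees (1.0 is 8 degrees). In form: {"jaw": [jaw, ...], "slide": [[dx, dy, dz], ...], "spin": [spin, ...]}. A call has 1 to 10 rows; each row shifts and turns the commanded pose from where the row before left it, along the tool's axes as they then stand; what a row does not reach is not made up. A row lasts 1/10 s, in which the tool goes at most 50 mm and 8.59 degrees, less where a joint would pass 70% of its speed; a pose out of reach is approached as far as the arm can. A call is refused whole if a number of a shift passes 1 or a number of a turn 1, either way. A call with a gripper value outside its range is refused whole. The fingers move at their own pace and stop on an object; FORCE is the grip in N (left out, the last holds). Time passes only in rows, so rows that do not move let the fingers close. It gives the time, the measured TCP pose, the force, the opening and the grip force at its end, in the units of the state.
- env.state(): the state, without advancing time (a new reading comes with each control period).
- env.grab_frame(name): name is "side" or "top" or "wrist"; returns the picture (400x640x3 uint8, red, green, blue); there is no depth.
- env.camera_model(name): a dict with "fx", "fy", "cx", "cy" (pixels), "camera_from_world" (4x4, takes a point from world to camera coordinates). Camera axes: x right, y up, looking along -z (the intrinsics and any distortion apply to the point x, -y, -z); pixel columns grow to the right and rows downward; lengths in mm; the calibration is good to about 2 mm. A picture is of the moment at which its call begins: read the wrist's pose just before it. camera_model takes no time and is no camera call; for the wrist camera it gives the pose at the moment of the call.
- env.job_done(): hands the job in; it is judged then, once.
The state is a dict: "time_s": time; "qpos": joint angles; "qvel": joint speeds; "effort": joint torques, N m; "ee_pos": TCP position; "ee_rot": TCP orientation; "force": force on the tool from outside, world axes, zero at the start; "torque": the same for the moment, N m; "gripper_width": finger opening in mm; "gripper_force": force on a finger pad.
Only numpy, scipy, OpenCV 4.12 (cv2) and the standard library are available. Lean on these libraries where they do the work, as an engineer would, in place of code of your own. Each camera call takes 0.05 s, during which the arm holds its last target. There are 200 camera calls.

TASK

Open the glaze mill jar: pinch the grip bar of its lid at the middle and keep it pinched so that the catch button in the bar's side stays squeezed in, bear down lightly on the sprung seal, turn the lid anticlockwise (seen from above) just until you feel its end stop, at most a quarter turn, then lift it straight off and set it down gently, upright and well inside the edge of the bare plaster bat. Feel your way: do not force the lid against the collar, and leave the two stain jars and the small bowl where they stand.

Things in the scene. Friction and masses are not known exactly. Their poses are not given: they have to be found in the camera images.
- jar: Porcelain grinding jar, 102 mm wide, upright in a round grey cradle (140 mm wide, bolt ears to 78 mm from the axis) that is bolted to the bench: fixed. Origin on its axis at the bench top, z up. At the start the lid's x axis lies along the jar's. The contact forces between lid and jar, all added up (seal, collar, lips), must stay below 35 N; at rest they make 8 N, with a push of 9 N about 13 N.
- jar_mouth (a point): Centre of the top of the fluted steel bayonet collar, 98 mm wide, 118 mm above the jar's origin. The collar is screwed tight on the neck at an angle that differs by up to 0.56 rad and is not measured: the lid's turn to the end stop is 0.87 to 1.48 rad, known only by feel. The lid lifts out only within the last 0.06 rad before the stop; earlier, its lugs catch under the collar's lips.
- lid_lug (a point): One of the lid's two lugs, 34.5 mm from its axis, 12 degrees from x, 7 mm above its origin. At the end stop a twist of T N m loads lid and jar with about T / 0.034 N on top of the push: stop at 0.3 to 0.4 N m. The stop is hard: on a stiff arm 0.02 rad more gives about 0.5 N m. On the way the lid drags with under 0.2 N m. A ridge, 2.5 mm deep, holds each lug in its pocket at the start.
- seal_seat (a point): Where the lid's origin is at the start: on the jar's axis, 106 mm above its origin. A sprung rubber seal ring under the plug pushes the lid up. To pass the ridges, hold the lid 3 to 4 mm down, before and while turning: a push of about 7 N at 2.5 mm, 8.5 N at 3.5 mm (1.6 N per mm). At 4.5 mm the flange lands hard on the collar. At the open end the seal lifts the lid 2 mm once the push ends.
- lid: Round aluminium lid with a black grip bar, 0.27 to 0.4 kg. Origin at the centre of the plug's underside, z up, x along the bar. Plug 60 mm wide, z = 0 to 16.5 mm; flange 88 mm wide, z = 16.5 to 22.5 mm; grip bar z = 22.5 to 52.5 mm, 56 mm long in x, 22 mm thick in y, with flat upright sides. It stands upright on its plug. Anticlockwise from above (+z) opens it.
- lid_grip (a point): Point in the middle of the grip bar, on the lid's axis, 41 mm above its origin, level with the button: pinch the bar here from above, across its 22 mm thickness (fingers close along the lid's y). With the TCP 4 mm above this point the fingertips clear the flange by 3.5 mm.
- catch (a joint): Travel (m) of the catch button: steel, 12 mm wide, in the middle of the grip bar's +y side, 40.5 mm above the lid's origin. At 0 it stands 6 mm proud, at 0.006 it is flush with the bar. The spring takes 8 N at first, 20 N when flush: pinch with 30 N or more. Its tooth blocks the turn unless it is in by over 4.8 mm; let go, it springs out again.
- bat: Bare round plaster bat lying loose on the bench to the robot's right, 210 mm wide, 22 mm thick. Origin at the centre of its underside, z up. (Another two bats, stacked with a vase on them, stand at the left: not meant.)
- stain_jar_a: Bystander: white jar with a black lid, 60 mm wide, 80 mm tall, behind the mill jar. Origin at the centre of its underside.
- stain_jar_b: Bystander: orange-brown jar with a grey lid, 62 mm wide, 68 mm tall, behind the mill jar. Origin at the centre of its underside.
- test_bowl: Bystander: small dark brown bowl, 72 mm wide, 47 mm tall, behind the plaster bat. Origin at the centre of its underside.
Mind the look-alikes: they are no part of the job. Leave any purple look-alike of the bat alone.

How it is judged:
By the outcome, as a careful person would: the job done as asked, in the order asked, and still so for the second after the job is handed in, with the robot touching nothing.
It also fails if it takes over 72 s, if anything falls off the work surface, if the arm or the gripper's body presses on something with over 40 N, if the wrist force passes 120 N, or if a joint passes its speed limit or range.

## Working session

There is one attempt and no reset: what is moved stays moved. The work goes in short steps, Python scripts to look and compute and a shell command to move; the robot and the scene stay as the last step left them, time stands still between calls to the robot, and variables do not carry over. Pictures are saved under pics/ and viewed, at most 10 in all, crops included, and the job is handed in when it is done.

```bash
mkdir -p pics; cat > h.py <<'E'
import numpy as np, cv2
from workcell import env
def grab(n,f):
    m=env.camera_model(n); im=env.grab_frame(n); cv2.imwrite(f'pics/{f}.png',im[:,:,::-1]); return im,m
def ray(m,u,v):
    T=np.array(m["camera_from_world"]); R=T[:3,:3]; c=-R.T@T[:3,3]
    d=np.array([(u-m["cx"])/m["fx"],-(v-m["cy"])/m["fy"],-1.]); return c,R.T@d
def onplane(m,u,v,z):
    c,d=ray(m,u,v); return c+d*(z-c[2])/d[2]
def proj(m,p):
    T=np.array(m["camera_from_world"]); q=T[:3,:3]@np.array(p)+T[:3,3]
    return m["cx"]-m["fx"]*q[0]/q[2], m["cy"]+m["fy"]*q[1]/q[2]
E
python3 - <<'E'
from h import *
a,m=grab("top","top0"); b,s=grab("side","side0")
print({k:v for k,v in m.items()}); print({k:v for k,v in s.items()})
print(env.state())
E
```

```text
{'fx': 419.7692652227111, 'fy': 419.7692652227111, 'cx': 318.39884737706484, 'cy': 193.6050631726451, 'camera_from_world': array([[-2.00035843e-02, -9.99752684e-01,  9.71735400e-03,
        -1.84314914e+02],
       [ 9.96168878e-01, -1.91024078e-02,  8.53385271e-02,
        -6.05301305e+02],
       [-8.51317966e-02,  1.13872021e-02,  9.96304627e-01,
        -1.46828382e+03],
       [ 0.00000000e+00,  0.00000000e+00,  0.00000000e+00,
         1.00000000e+00]])}
{'fx': 478.9314896881362, 'fy': 478.9314896881362, 'cx': 325.67586236408414, 'cy': 202.1009082837496, 'camera_from_world': array([[ 9.99607907e-01,  2.70491308e-02,  7.23711485e-03,
        -5.81433353e+02],
       [-1.97451225e-02,  4.97680295e-01,  8.67135776e-01,
        -4.82847652e+00],
       [ 1.98534996e-02, -8.66938677e-01,  4.98019246e-01,
        -1.87422301e+03],
       [ 0.00000000e+00,  0.00000000e+00,  0.00000000e+00,
         1.00000000e+00]])}
{'time_s': 0.1, 'qpos': array([-7.45992475e+01,  1.83464437e+01,  8.96978744e+01, -3.01512009e-04,
        7.20417268e+01, -1.14595037e+00]), 'qvel': array([-0.05773099, -0.21725854, -0.09143757,  0.0208908 ,  0.09001338,
       -0.05728585]), 'effort': array([ 1.07976910e-03, -4.13332665e+01, -2.32509255e+01,  7.30034150e-02,
        4.21612489e-02, -4.85714611e-05]), 'ee_pos': array([ 163.65088282, -550.80299765,  232.03014123]), 'ee_rot': array([-1.79913967e+02, -1.43420956e-03,  1.65467949e+01]), 'force': array([ 0.85088072,  0.15867827, -0.4881916 ]), 'torque': array([-0.01178133, -0.00370357, -0.01250465]), 'gripper_force': 0.0, 'gripper_width': 91.49300571139315}
```

View pics/top0.png

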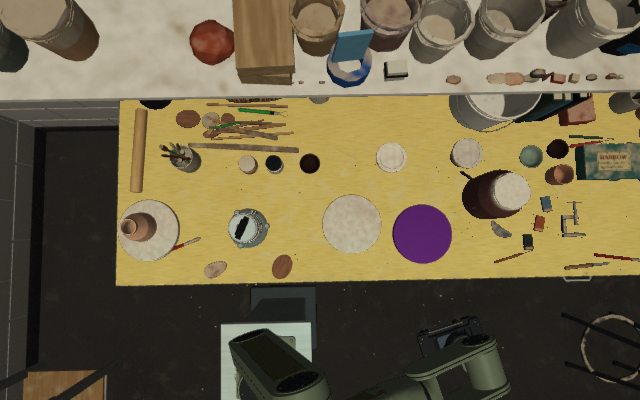

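View pics/side0.png

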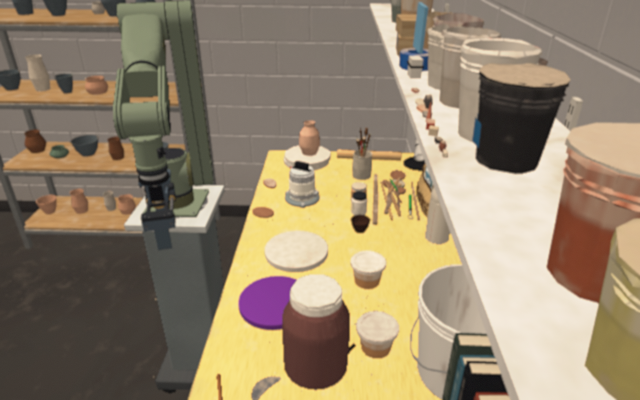

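The top view shows these candidates:
- **Mill jar:** at (248,229), with its black bar.
- **Bats:** bare plaster bat at (352,223), purple look-alike at (422,234), and the vase stack at (149,230).
- **Bystanders:** stain jars at (248,163) and (274,163), bowl at (310,163).

The bat I want is the single bare off-white disc at (352,223). I'll confirm it in a crop and measure.

```bash
python3 - <<'E'
from h import *
im,m=grab("top","top1")
c=cv2.resize(im[140:290,190:470,::-1],None,fx=2.8,fy=2.8,interpolation=cv2.INTER_CUBIC); cv2.imwrite('pics/crop1.png',c)
hsv=cv2.cvtColor(im,cv2.COLOR_RGB2HSV)
def comp(mask,u,v,r):
    k=np.zeros_like(mask); cv2.circle(k,(u,v),r,255,-1); mk=mask&k
    n,l,st,ce=cv2.connectedComponentsWithStats(mk); i=1+np.argmax(st[1:,4]); return (l==i).astype(np.uint8),st[i],ce[i]
mk=((hsv[:,:,1]<75)&(hsv[:,:,2]>120)).astype(np.uint8)*255
l,st,ce=comp(mk,352,223,40)
cs,_=cv2.findContours(l,0,1); e=cv2.fitEllipse(max(cs,key=len)); print("bat",e,onplane(m,*e[0],22))
mk=(hsv[:,:,2]<60).astype(np.uint8)*255
l,st,ce=comp(mk,243,228,18); r=cv2.minAreaRect(np.argwhere(l)[:,::-1].astype(np.float32)); print("bar",st,ce,r)
for z in(145,158.5): print(onplane(m,*ce,z))
ys,xs=np.nonzero(l); P=np.array([onplane(m,x,y,158.5)[:2] for x,y in zip(xs,ys)]); w,V=np.linalg.eigh(np.cov(P.T)); print("bar dir",np.degrees(np.arctan2(V[1,1],V[0,1])),np.sqrt(w))
for p in[(248,163,80),(274,163,68),(310,163,47),(149,230,0)]: print(onplane(m,*p))
E
```

```text
bat ((351.3631591796875, 223.66514587402344), (57.384727478027344, 57.583953857421875), 162.1051025390625) [ 492.53442187 -311.18406209   22.        ]
bar [235 217  14  22 157] [241.00636943 227.29936306] ((240.90000915527344, 227.1999969482422), (7.155416965484619, 22.807889938354492), 26.56505012512207)
[486.38595998  58.96101562 145.        ]
[486.26695564  56.61726848 158.5       ]
bar dir 154.86442651084812 [ 6.53466243 20.18105423]
[707.64396963  45.2116464   80.        ]
[707.92587414 -43.26525541  68.        ]
[ 708.96748471 -168.39488444   47.        ]
[484.58205239 413.37153568   0.        ]
```

View pics/crop1.png

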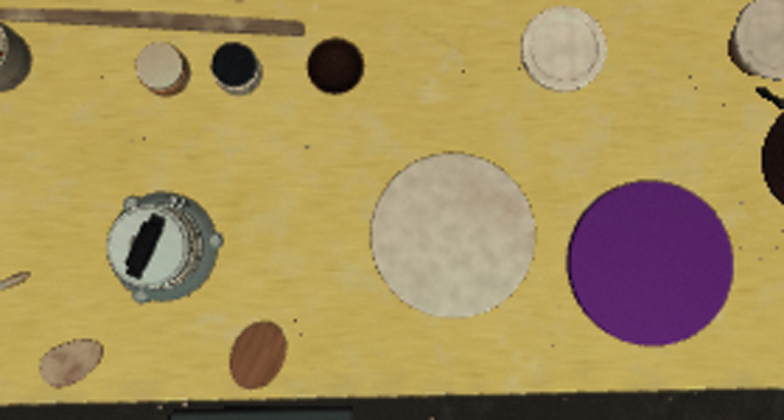

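The crop confirms the targets. The bare plaster bat is the single off-white disc, at world (493,-311). The purple disc is separate. The jar has its black bar at world (486,57), with the bar's direction about -25°. I'm moving over the jar now.

```bash
python3 -m jog '{"jaw":[91,91,91,91,91,91,91,91,91,91],"slide":[[0.8,-0.8,-0],[1,-1,0],[1,-1,0],[1,-1,0],[1,-1,0],[1,-1,0],[1,-1,0],[1,-1,0],[1,-1,0],[1,-1,0]],"spin":[0,0,0,0,0,0,0,0,0,0]}' 40
python3 -m jog '{"jaw":[91,91,91,91,91,91,91,91],"slide":[[1,-1,-0.2],[1,-1,-0.2],[1,-1,0],[1,-1,0],[1,-1,0],[0.9,-1,0],[0,0,0],[0,0,0]],"spin":[0,0,0,0,0,0,0,0]}'
python3 -m jog '{"jaw":[91,91,91,91,91,91,91,91],"slide":[[0,0,0],[0,0,0],[0,0,0],[0,0,0],[0,0,0],[0,0,0],[0,0,0],[0,0,0]],"spin":[0.8,1,1,1,1,0.4,0,0]}'
python3 - <<'E'
from h import *
im,m=grab("wrist","w1"); s=env.state(); print(s["ee_pos"],s["ee_rot"],s["qpos"],s["force"],s["torque"]); print(m)
E
```

```text
time_s: 1.15
ee_pos: [362.2, -184.0, 232.7]
ee_rot: [180.0, -0.0, 16.5]
force: [0.4, -0.3, -0.4]
gripper_width: 90.9
gripper_force: 0.0
time_s: 1.95
ee_pos: [480.0, 37.8, 244.2]
ee_rot: [180.0, 0.1, 16.7]
force: [-0.1, -0.1, 0.3]
gripper_width: 91.1
gripper_force: 0.0
time_s: 2.75
ee_pos: [479.8, 36.3, 244.8]
ee_rot: [180.0, 0.0, -25.1]
force: [0.5, -0.2, 0.1]
gripper_width: 90.9
gripper_force: 0.0
[479.89841016  36.53095087 244.76746659] [ 1.79983677e+02 -7.40432628e-04 -2.50627492e+01] [ 2.99363318e+00  9.37094632e+00  1.00072594e+02 -1.56447424e-02
  7.05634846e+01  1.18061589e+02] [0.55444419 0.19918928 0.59670122] [0.05917735 0.04238784 0.03614718]
{'fx': 317.6706485120357, 'fy': 317.6706485120357, 'cx': 325.6829930557713, 'cy': 198.9273786685783, 'camera_from_world': array([[-4.24095088e-01, -9.05617483e-01,  5.74197364e-04,
         2.35581866e+02],
       [ 8.72211259e-01, -4.08621616e-01, -2.68841766e-01,
        -3.70235746e+02],
       [ 2.43702433e-01, -1.13513651e-01,  9.63184185e-01,
        -5.16516853e+02],
       [ 0.00000000e+00,  0.00000000e+00,  0.00000000e+00,
         1.00000000e+00]])}
```

View pics/w1.png

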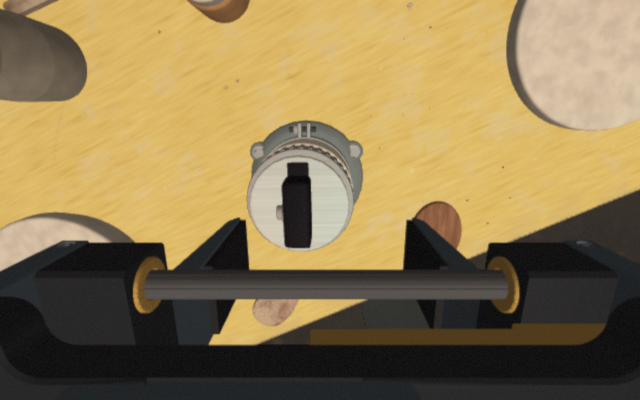

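The wrist view shows the bar's top face at about (284–311, 177–247). The button is on its left side near (279,212), and the flange ellipse is centred near (300,200). I'll measure the bar and flange from here.

```bash
python3 - <<'E'
from h import *
im=cv2.imread('pics/w1.png')[:,:,::-1]; m=env.camera_model("wrist"); s=env.state()
print("cam",ray(m,0,0)[0])
hsv=cv2.cvtColor(np.ascontiguousarray(im),cv2.COLOR_RGB2HSV)
fl=((hsv[:,:,1]<40)&(hsv[:,:,2]>150)).astype(np.uint8); k=np.zeros_like(fl); cv2.circle(k,(300,200),58,1,-1); fl=fl&k
n,l,st,ce=cv2.connectedComponentsWithStats(fl); i=1+np.argmax(st[1:,4]); print(st[i])
cs,_=cv2.findContours((l==i).astype(np.uint8),0,1); c=max(cs,key=len); hull=cv2.convexHull(c); e=cv2.fitEllipse(hull)
P=np.array([onplane(m,*q[0],128.5)[:2] for q in hull]); (x,y),r=cv2.minEnclosingCircle(P.astype(np.float32)); print("flange",e,(x,y),r)
A=np.c_[2*P,np.ones(len(P))]; so=np.linalg.lstsq(A,(P**2).sum(1),rcond=None)[0]; print("lsq",so[:2],np.sqrt(so[2]+so[:2]@so[:2]))
# bar edges per row
g=hsv[:,:,2].astype(float)
L=[];R=[]
for v in (185,192,199,225,230,235,240):
    row=g[v,260:335]; d=np.where(row<80)[0]+260; L.append(onplane(m,d[0]-.5,v,158.5)); R.append(onplane(m,d[-1]+.5,v,158.5)); print(v,d[0],d[-1])
L=np.array(L);R=np.array(R)
for Q in(L,R):
    d=np.polyfit(Q[:,0],Q[:,1],1)[0]; print("ang",np.degrees(np.arctan(d)))
print("width",np.linalg.norm((L-R)[:,:2],axis=1)); print("mid",((L+R)/2)[:,:2])
print("col 300", [(v,int(g[v,300])) for v in list(range(160,184,2))+list(range(240,252))])
print("ends",onplane(m,298,177,158.5),onplane(m,298,247.5,158.5))
E
```

```text
cam [548.81782152   3.64201001 397.83782554]
[ 248  150  105  101 5680]
flange ((300.1151123046875, 199.7224578857422), (100.09088134765625, 104.8641586303711), 108.29048919677734) (487.91302490234375, 56.865665435791016) 46.37062454223633
lsq [487.73560662  56.93333899] 46.06531357819494
185 282 310
192 282 310
199 283 310
225 284 311
230 284 311
235 285 311
240 285 310
ang -24.145838258354527
ang -25.00646502394701
width [22.40764153 22.54458678 21.90107033 22.4130457  22.5142453  21.80867062
 21.09659602]
mid [[508.12663668  47.89216471]
 [503.1309694   50.38575979]
 [497.90799871  52.55586547]
 [478.22377238  61.47669925]
 [474.3979514   63.3803062 ]
 [470.36612144  64.93546739]
 [466.64172888  67.2395954 ]]
col 300 [(160, 196), (162, 111), (164, 31), (166, 35), (168, 34), (170, 30), (172, 34), (174, 29), (176, 20), (178, 12), (180, 13), (182, 15), (240, 32), (241, 34), (242, 36), (243, 36), (244, 34), (245, 34), (246, 30), (247, 63), (248, 160), (249, 199), (250, 194), (251, 207)]
ends [513.11141388  43.68954583 158.5       ] [460.55795299  69.81079771 158.5       ]
```

```bash
python3 -m jog '{"jaw":[91,91,80,70,60,50,50,50,50],"slide":[[-0.08,-0.73,0],[0,0,0],[0,0,1],[0,0,1],[0,0,0.5],[0,0,0.3],[0,0,0],[0,0,0],[0,0,0]],"spin":[0,0,0,0,0,0,0,0,0]}' 5
python3 - <<'E'
from h import *
im,m=grab("wrist","w2"); s=env.state(); print(s["ee_pos"],s["ee_rot"],s["force"],s["torque"])
cv2.imwrite('pics/w2c.png',im[140:400,140:480,::-1])
print(proj(m,s["ee_pos"]))
E
```

```text
time_s: 3.7
ee_pos: [488.1, 58.1, 161.8]
ee_rot: [-179.9, -0.1, -25.0]
force: [0.5, -0.6, 0.2]
gripper_width: 50.0
gripper_force: 0.0
[488.03357857  58.14252676 161.74681873] [-1.79943434e+02 -1.11272508e-01 -2.50511147e+01] [ 0.30413475 -0.13015117 -0.42775888] [0.08609336 0.03067022 0.00313799]
(np.float64(324.5103686614727), np.float64(260.3344407866875))
```

View pics/w2c.png

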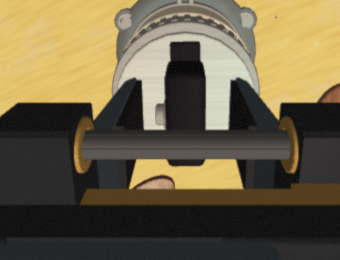

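The crop shows the bar (165–205) centred between the open fingers (137 and 232), with the button at its left. I'll descend to the grip height and touch lightly.

```bash
python3 -m jog '{"jaw":[50,50,50,36,36],"slide":[[0,0,0.2],[0,0,0.15],[0,0,0],[0,0,0],[0,0,0]],"spin":[0,0,0,0,0]}' 5
python3 -m jog '{"jaw":[20,20,20,20],"slide":[[0,0,0],[0,0,0],[0,0,0],[0,0,0]],"spin":[0,0,0,0]}' 5
```

```text
time_s: 4.25
ee_pos: [487.5, 58.2, 150.3]
ee_rot: [-180.0, -0.0, -25.1]
force: [0.8, 0.7, -1.0]
gripper_width: 37.7
gripper_force: 0.0
time_s: 4.65
ee_pos: [488.4, 59.4, 150.7]
ee_rot: [-179.8, -0.1, -25.1]
force: [1.0, 5.8, -0.3]
gripper_width: 28.2
gripper_force: 5.0
```

```bash
python3 -m jog '{"jaw":[20,20,20],"slide":[[0,0,0],[0,0,0],[0,0,0]],"spin":[0,0,0]}' 12
python3 -m jog '{"jaw":[20,20,20],"slide":[[0,0,0],[0,0,0],[0,0,0]],"spin":[0,0,0]}' 17
```

```text
time_s: 4.95
ee_pos: [488.0, 58.6, 150.6]
ee_rot: [-179.9, -0.1, -25.1]
force: [1.5, 4.8, 0.9]
gripper_width: 24.2
gripper_force: 12.0
time_s: 5.25
ee_pos: [487.6, 57.9, 150.4]
ee_rot: [180.0, -0.0, -25.1]
force: [1.7, 1.6, 2.6]
gripper_width: 22.8
gripper_force: 17.0
```

```bash
python3 -m jog '{"jaw":[15,15,15],"slide":[[0,0.01,0],[0,0.01,0],[0,0,0]],"spin":[0,0,0]}' 26
python3 -m jog '{"jaw":[15,15,15,15],"slide":[[0,0,0],[0,0,0],[0,0,0],[0,0,0]],"spin":[0,0,0,0]}' 42; python3 -c "
from h import *
s=env.state();print(s['force'],s['torque'],s['ee_pos'],s['ee_rot'],s['gripper_width'])"
```

```text
time_s: 5.55
ee_pos: [487.5, 57.8, 150.4]
ee_rot: [-180.0, -0.0, -25.1]
force: [2.0, 2.6, 1.4]
gripper_width: 22.1
gripper_force: 26.0
time_s: 5.95
ee_pos: [487.4, 57.7, 150.3]
ee_rot: [-180.0, -0.0, -25.1]
force: [3.4, 2.9, 2.5]
gripper_width: 21.7
gripper_force: 42.0
[3.44414686 2.9264897  2.47590406] [ 0.46301866 -0.53418502  0.02604571] [487.41434783  57.71506036 150.33275795] [-1.79974494e+02 -3.57351626e-02 -2.50569645e+01] 21.742760849392695
```

```bash
python3 -m jog '{"jaw":[15,15,15],"slide":[[0.02,-0.03,0],[0,0,0.04],[0,0,0]],"spin":[0,0,0]}'
python3 -m jog '{"jaw":[15,15,15],"slide":[[0,0,0.03],[0,0,0.03],[0,0,0]],"spin":[0,0,0]}'
 python3 -c "
from h import *
s=env.state();print(s['force'],s['torque'],s['ee_pos'],s['ee_rot'],s['gripper_width'])"
```

```text
time_s: 6.25
ee_pos: [487.6, 57.8, 148.9]
ee_rot: [179.9, 0.0, -25.0]
force: [0.3, -0.1, 4.5]
gripper_width: 21.6
gripper_force: 42.0
time_s: 6.55
ee_pos: [487.6, 57.8, 147.4]
ee_rot: [179.9, 0.0, -25.0]
force: [0.2, 0.2, 6.8]
gripper_width: 21.8
gripper_force: 42.0
[0.22885658 0.19480033 6.76431744] [ 0.07397453  0.01514686 -0.01865828] [487.56777877  57.79479459 147.41190705] [ 1.79934444e+02  2.71645710e-02 -2.50443912e+01] 21.768498207856215
```

```bash
python3 -m jog '{"jaw":[15,15],"slide":[[0,0,0.03],[0,0,0]],"spin":[0,0]}'
python3 -m jog '{"jaw":[15,15,15],"slide":[[0,0,0],[0,0,0],[0,0,0]],"spin":[-0.25,-0.25,0]}'
 python3 -c "
from h import *
s=env.state();print(s['force'],s['torque'],s['ee_pos'],s['ee_rot'],s['gripper_width'])"
```

```text
time_s: 6.75
ee_pos: [487.6, 57.8, 146.7]
ee_rot: [179.9, 0.0, -25.0]
force: [-0.5, -1.2, 8.3]
gripper_width: 21.9
gripper_force: 42.0
time_s: 7.05
ee_pos: [487.7, 57.9, 146.8]
ee_rot: [180.0, 0.0, -21.0]
force: [-0.7, 0.1, 7.9]
gripper_width: 22.0
gripper_force: 42.0
[-0.74801424  0.10696679  7.86185239] [0.04707457 0.03307485 0.09654865] [487.70715572  57.90932251 146.83241768] [ 1.79959995e+02  9.33368307e-03 -2.10105221e+01] 22.01333222642629
```

```bash
python3 -m jog '{"jaw":[15,15,15,15,15],"slide":[[0,0,0],[0,0,0],[0,0,0],[0,0,0],[0,0,0]],"spin":[-0.3,-0.3,-0.3,-0.3,0]}'
 python3 -c "
from h import *
s=env.state();print(s['force'],s['torque'],s['ee_rot'])"
python3 -m jog '{"jaw":[15,15,15,15,15,15],"slide":[[0,0,0],[0,0,0],[0,0,0],[0,0,0],[0,0,0],[0,0,0]],"spin":[-0.4,-0.4,-0.4,-0.4,-0.4,0]}'
 python3 -c "
from h import *
s=env.state();print(s['force'],s['torque'],s['ee_pos'],s['ee_rot'],s['gripper_width'])"
```

```text
time_s: 7.55
ee_pos: [487.6, 58.3, 146.8]
ee_rot: [-180.0, 0.0, -11.4]
force: [-1.4, 1.3, 7.1]
gripper_width: 21.9
gripper_force: 42.0
[-1.36976713  1.3117348   7.11852351] [0.26820785 0.14280216 0.04850799] [-1.79995455e+02  4.35500818e-02 -1.14252202e+01]
time_s: 8.15
ee_pos: [487.6, 59.0, 146.8]
ee_rot: [-179.9, 0.0, 4.6]
force: [-0.7, 4.3, 7.7]
gripper_width: 21.5
gripper_force: 42.0
[-0.71589068  4.2867601   7.70550601] [ 0.65635525  0.10721854 -0.01356456] [487.60271549  58.97957645 146.82480388] [-1.79901449e+02  2.81086261e-02  4.55621223e+00] 21.506937841744403
```

```bash
python3 -m jog '{"jaw":[15,15,15,15,15],"slide":[[0,-0.03,0],[0,-0.02,0],[0,-0.01,0],[0,0,0],[0,0,0]],"spin":[0,-0.3,-0.4,-0.4,0]}'
 python3 -c "
from h import *
s=env.state();print(s['force'],s['torque'],s['ee_pos'],s['ee_rot'],s['gripper_width'])"
```

```text
time_s: 8.65
ee_pos: [487.8, 59.6, 146.9]
ee_rot: [180.0, -0.0, 13.4]
force: [0.8, -1.0, 8.0]
gripper_width: 21.7
gripper_force: 42.0
[ 0.78880026 -0.99054942  8.0063791 ] [-0.00326345 -0.03922036  0.08611044] [487.80867752  59.60751178 146.9250034 ] [ 1.79951978e+02 -5.47241479e-03  1.34216846e+01] 21.654078435621162
```

```bash
cat > chk.py <<'E'
import sys; from workcell import env
s=env.state(); f=s["force"]; t=s["torque"][2]; p=s["ee_pos"]; y=s["ee_rot"][2]
print("turn %.2f tz %.3f F %.1f %.1f %.1f z %.2f w %.1f"%(y+25.05,t,*f,p[2],s["gripper_width"]))
sys.exit(int(abs(t)>0.2 or abs(f[0])>4.5 or abs(f[1])>4.5 or not 5.5<f[2]<11))
E
cat /dev/null; J='python3 -m jog'
python3 -m jog '{"jaw":[15,15,15,15],"slide":[[0,0,0],[0,0,0],[0,0,0],[0,0,0]],"spin":[-0.3,-0.3,-0.3,0]}' >/dev/null; python3 chk.py &&
python3 -m jog '{"jaw":[15,15,15],"slide":[[0,0,0],[0,0,0],[0,0,0]],"spin":[-0.1,-0.1,0]}' >/dev/null; python3 chk.py &&
python3 -m jog '{"jaw":[15,15],"slide":[[0,-0.01,0],[0,0,0]],"spin":[-0.08,0]}' >/dev/null; python3 chk.py &&
python3 -m jog '{"jaw":[15,15],"slide":[[0,0,0],[0,0,0]],"spin":[-0.08,0]}' >/dev/null; python3 chk.py &&
python3 -m jog '{"jaw":[15,15],"slide":[[0,0,0],[0,0,0]],"spin":[-0.08,0]}' >/dev/null; python3 chk.py
```

```text
turn 45.64 tz 0.082 F -0.7 1.7 8.1 z 146.88 w 21.7
turn 47.19 tz 0.036 F -0.0 0.6 6.7 z 146.88 w 21.9
turn 47.84 tz -0.034 F -0.3 0.1 7.7 z 146.88 w 21.9
turn 48.47 tz -0.089 F -1.4 0.3 8.5 z 146.89 w 21.5
turn 49.11 tz -0.057 F -1.0 -0.1 6.7 z 146.86 w 21.7
```

```bash

python3 -m jog '{"jaw":[15,15],"slide":[[0,0,0],[0,0,0]],"spin":[-0.08,0]}' >/dev/null && python3 chk.py &&
python3 -m jog '{"jaw":[15,15],"slide":[[0,0,0],[0,0,0]],"spin":[-0.08,0]}' >/dev/null && python3 chk.py &&
python3 -m jog '{"jaw":[15,15],"slide":[[0,0,0],[0,0,0]],"spin":[-0.08,0]}' >/dev/null && python3 chk.py &&
python3 -m jog '{"jaw":[15,15],"slide":[[0,0,0],[0,0,0]],"spin":[-0.08,0]}' >/dev/null && python3 chk.py &&
python3 -m jog '{"jaw":[15,15],"slide":[[0,0,0],[0,0,0]],"spin":[-0.08,0]}' >/dev/null && python3 chk.py &&
python3 -m jog '{"jaw":[15,15],"slide":[[0,0,0],[0,0,0]],"spin":[-0.08,0]}' >/dev/null && python3 chk.py &&
python3 -m jog '{"jaw":[15,15],"slide":[[0,0,0],[0,0,0]],"spin":[-0.08,0]}' >/dev/null && python3 chk.py &&
python3 -m jog '{"jaw":[15,15],"slide":[[0,0,0],[0,0,0]],"spin":[-0.08,0]}' >/dev/null && python3 chk.py &&
python3 -m jog '{"jaw":[15,15],"slide":[[0,0,0],[0,0,0]],"spin":[-0.08,0]}' >/dev/null && python3 chk.py &&
python3 -m jog '{"jaw":[15,15],"slide":[[0,0,0],[0,0,0]],"spin":[-0.08,0]}' >/dev/null && python3 chk.py &&
python3 -m jog '{"jaw":[15,15],"slide":[[0,0,0],[0,0,0]],"spin":[-0.08,0]}' >/dev/null && python3 chk.py &&
python3 -m jog '{"jaw":[15,15],"slide":[[0,0,0],[0,0,0]],"spin":[-0.08,0]}' >/dev/null && python3 chk.py &&
python3 -m jog '{"jaw":[15,15],"slide":[[0,0,0],[0,0,0]],"spin":[-0.08,0]}' >/dev/null && python3 chk.py &&
python3 -m jog '{"jaw":[15,15],"slide":[[0,0,0],[0,0,0]],"spin":[-0.08,0]}' >/dev/null && python3 chk.py
```

```text
turn 49.75 tz -0.063 F -1.0 0.3 7.4 z 146.88 w 21.9
turn 50.39 tz -0.042 F -0.6 0.6 8.0 z 146.88 w 21.9
turn 51.03 tz -0.095 F -0.2 1.1 8.7 z 146.88 w 21.4
turn 51.67 tz -0.063 F -1.6 0.8 7.9 z 146.88 w 21.7
turn 52.30 tz -0.052 F -1.2 0.7 8.3 z 146.86 w 21.6
turn 52.94 tz -0.080 F -0.5 1.0 7.5 z 146.85 w 21.8
turn 53.58 tz -0.029 F -1.3 1.1 8.3 z 146.82 w 21.8
turn 54.22 tz -0.098 F -0.2 0.9 8.0 z 146.82 w 21.8
turn 54.86 tz -0.092 F -1.6 0.8 7.8 z 146.82 w 21.9
turn 55.50 tz -0.088 F -1.3 1.1 7.9 z 146.82 w 21.3
turn 56.13 tz -0.145 F -1.5 1.7 7.6 z 146.82 w 21.7
turn 56.77 tz -0.172 F -1.2 0.5 7.5 z 146.81 w 21.9
turn 57.41 tz -0.120 F -0.9 1.4 7.0 z 146.81 w 21.8
turn 58.05 tz -0.126 F -2.0 0.2 8.0 z 146.80 w 21.6
```

```bash

python3 -m jog '{"jaw":[15,15],"slide":[[0,-0.015,0],[0,0,0]],"spin":[-0.08,0]}' >/dev/null && python3 chk.py &&
python3 -m jog '{"jaw":[15,15],"slide":[[0,0,0],[0,0,0]],"spin":[-0.08,0]}' >/dev/null && python3 chk.py &&
python3 -m jog '{"jaw":[15,15],"slide":[[0,0,0],[0,0,0]],"spin":[-0.08,0]}' >/dev/null && python3 chk.py &&
python3 -m jog '{"jaw":[15,15],"slide":[[0,0,0],[0,0,0]],"spin":[-0.08,0]}' >/dev/null && python3 chk.py &&
python3 -m jog '{"jaw":[15,15],"slide":[[0,0,0],[0,0,0]],"spin":[-0.08,0]}' >/dev/null && python3 chk.py &&
python3 -m jog '{"jaw":[15,15],"slide":[[0,0,0],[0,0,0]],"spin":[-0.08,0]}' >/dev/null && python3 chk.py &&
python3 -m jog '{"jaw":[15,15],"slide":[[0,0,0],[0,0,0]],"spin":[-0.08,0]}' >/dev/null && python3 chk.py &&
python3 -m jog '{"jaw":[15,15],"slide":[[0,0,0],[0,0,0]],"spin":[-0.08,0]}' >/dev/null && python3 chk.py &&
python3 -m jog '{"jaw":[15,15],"slide":[[0,0,0],[0,0,0]],"spin":[-0.08,0]}' >/dev/null && python3 chk.py &&
python3 -m jog '{"jaw":[15,15],"slide":[[0,0,0],[0,0,0]],"spin":[-0.08,0]}' >/dev/null && python3 chk.py &&
python3 -m jog '{"jaw":[15,15],"slide":[[0,0,0],[0,0,0]],"spin":[-0.08,0]}' >/dev/null && python3 chk.py &&
python3 -m jog '{"jaw":[15,15],"slide":[[0,0,0],[0,0,0]],"spin":[-0.08,0]}' >/dev/null && python3 chk.py &&
python3 -m jog '{"jaw":[15,15],"slide":[[0,0,0],[0,0,0]],"spin":[-0.08,0]}' >/dev/null && python3 chk.py &&
python3 -m jog '{"jaw":[15,15],"slide":[[0,0,0],[0,0,0]],"spin":[-0.08,0]}' >/dev/null && python3 chk.py
```

```text
turn 58.71 tz -0.104 F -0.2 0.3 7.6 z 146.83 w 21.8
turn 59.35 tz -0.073 F -1.0 0.3 8.4 z 146.83 w 22.1
turn 59.98 tz -0.071 F -2.2 1.6 8.6 z 146.83 w 21.8
turn 60.62 tz -0.091 F -1.3 0.4 8.4 z 146.82 w 22.1
turn 61.26 tz -0.081 F -1.4 0.7 7.4 z 146.84 w 21.7
turn 61.90 tz -0.098 F -1.0 1.0 7.5 z 146.81 w 22.1
turn 62.54 tz -0.055 F -1.4 1.1 8.5 z 146.80 w 22.1
turn 63.18 tz -0.057 F -1.4 0.6 7.9 z 146.83 w 21.9
turn 63.82 tz -0.099 F -1.4 0.2 7.5 z 146.81 w 21.7
turn 64.46 tz -0.091 F -0.5 1.2 7.6 z 146.83 w 22.1
turn 65.09 tz -0.166 F -2.0 2.0 7.8 z 146.81 w 21.8
turn 65.74 tz -0.056 F -1.6 0.6 8.1 z 146.79 w 21.8
turn 66.37 tz -0.119 F -1.2 0.8 7.6 z 146.81 w 21.9
turn 67.01 tz -0.128 F -1.5 1.5 7.5 z 146.77 w 21.7
```

```bash

python3 -m jog '{"jaw":[15,15],"slide":[[0,-0.015,0],[0,0,0]],"spin":[-0.08,0]}' >/dev/null && python3 chk.py &&
python3 -m jog '{"jaw":[15,15],"slide":[[0,0,0],[0,0,0]],"spin":[-0.08,0]}' >/dev/null && python3 chk.py &&
python3 -m jog '{"jaw":[15,15],"slide":[[0,0,0],[0,0,0]],"spin":[-0.08,0]}' >/dev/null && python3 chk.py &&
python3 -m jog '{"jaw":[15,15],"slide":[[0,0,0],[0,0,0]],"spin":[-0.08,0]}' >/dev/null && python3 chk.py &&
python3 -m jog '{"jaw":[15,15],"slide":[[0,0,0],[0,0,0]],"spin":[-0.08,0]}' >/dev/null && python3 chk.py &&
python3 -m jog '{"jaw":[15,15],"slide":[[0,0,0],[0,0,0]],"spin":[-0.08,0]}' >/dev/null && python3 chk.py &&
python3 -m jog '{"jaw":[15,15],"slide":[[0,0,0],[0,0,0]],"spin":[-0.08,0]}' >/dev/null && python3 chk.py &&
python3 -m jog '{"jaw":[15,15],"slide":[[0,0,0],[0,0,0]],"spin":[-0.08,0]}' >/dev/null && python3 chk.py &&
python3 -m jog '{"jaw":[15,15],"slide":[[0,-0.01,0],[0,0,0]],"spin":[-0.08,0]}' >/dev/null && python3 chk.py &&
python3 -m jog '{"jaw":[15,15],"slide":[[0,0,0],[0,0,0]],"spin":[-0.08,0]}' >/dev/null && python3 chk.py &&
python3 -m jog '{"jaw":[15,15],"slide":[[0,0,0],[0,0,0]],"spin":[-0.08,0]}' >/dev/null && python3 chk.py &&
python3 -m jog '{"jaw":[15,15],"slide":[[0,0,0],[0,0,0]],"spin":[-0.08,0]}' >/dev/null && python3 chk.py &&
python3 -m jog '{"jaw":[15,15],"slide":[[0,0,0],[0,0,0]],"spin":[-0.08,0]}' >/dev/null && python3 chk.py &&
python3 -m jog '{"jaw":[15,15],"slide":[[0,0,0],[0,0,0]],"spin":[-0.08,0]}' >/dev/null && python3 chk.py
```

```text
turn 67.67 tz -0.145 F -0.8 -0.1 8.1 z 146.82 w 21.8
turn 68.30 tz -0.053 F -0.5 0.2 8.1 z 146.83 w 21.7
turn 68.94 tz -0.045 F -2.0 0.4 8.0 z 146.85 w 21.6
turn 69.58 tz -0.050 F -2.2 0.8 8.1 z 146.82 w 21.7
turn 70.22 tz -0.131 F -1.3 1.2 8.4 z 146.84 w 22.0
turn 70.86 tz -0.095 F -1.3 1.4 7.8 z 146.83 w 22.2
turn 71.50 tz -0.121 F -2.2 1.0 8.1 z 146.83 w 21.6
turn 72.13 tz -0.083 F -0.8 1.3 8.1 z 146.85 w 22.1
turn 72.79 tz -0.088 F -0.7 -0.2 7.9 z 146.87 w 21.8
turn 73.43 tz -0.101 F -0.4 0.8 7.9 z 146.85 w 22.2
turn 74.06 tz -0.107 F -0.9 0.5 7.6 z 146.86 w 21.5
turn 74.70 tz -0.059 F -0.6 1.2 7.4 z 146.85 w 22.2
turn 75.31 tz -0.305 F -2.2 0.3 8.3 z 146.86 w 21.1
```

The torque has jumped to -0.3 N m at 75.3°. I'll confirm it with one more row of standing still.

```bash

python3 -m jog '{"jaw":[15],"slide":[[0,0,0]],"spin":[0]}' >/dev/null ; python3 chk.py; python3 -m jog '{"jaw":[15],"slide":[[0,0,0]],"spin":[0]}' >/dev/null ; python3 chk.py
```

```text
turn 75.30 tz -0.211 F -0.8 0.4 7.4 z 146.86 w 21.7
turn 75.30 tz -0.282 F -1.9 -0.1 8.0 z 146.84 w 21.5
```

```bash

python3 -m jog '{"jaw":[15,15],"slide":[[0,0,0],[0,0,0]],"spin":[-0.03,0]}' >/dev/null ; python3 chk.py; python3 -m jog '{"jaw":[15],"slide":[[0,0,0]],"spin":[0]}' >/dev/null ; python3 chk.py
```

```text
turn 75.51 tz -0.360 F -0.5 0.2 8.3 z 146.87 w 21.8
turn 75.51 tz -0.380 F -0.9 0.8 8.3 z 146.84 w 22.0
```

The end stop is confirmed: torque rose with the extra turn, to 0.37 N m. I'll ease off slightly and lift straight up, checking for catching.

```bash

python3 -m jog '{"jaw":[15,15,15,15,15],"slide":[[0,0,0],[0,0,-0.07],[0,0,-0.07],[0,0,-0.07],[0,0,0]],"spin":[0.09,0,0,0,0]}' >/dev/null ; python3 chk.py; python3 -m jog '{"jaw":[15,15,15],"slide":[[0,0,-0.08],[0,0,-0.08],[0,0,0]],"spin":[0,0,0]}' >/dev/null ; python3 chk.py
```

```text
turn 74.87 tz -0.027 F 0.9 0.7 0.1 z 152.27 w 21.8
turn 74.89 tz -0.012 F 1.9 0.5 -3.7 z 157.12 w 22.0
```

```bash

python3 -m jog '{"jaw":[15,15,15,15,15,15,15],"slide":[[0,0,-0.2],[0,0,-0.3],[0,0,-0.3],[0,0,-0.5],[0,0,-0.5],[0,0,-0.3],[0,0,0]],"spin":[0,0,0,0,0,0,0]}' ; python3 chk.py; python3 - <<'E'
from h import *
s=env.state(); p=s["ee_pos"]; y=np.radians(s["ee_rot"][2]); d=np.array([492.5,-311])-p[:2]
print(d, "units",(np.cos(y)*d[0]+np.sin(y)*d[1])/30,(np.sin(y)*d[0]-np.cos(y)*d[1])/30,s["qpos"])
E
```

```text
time_s: 20.15
ee_pos: [487.6, 61.2, 222.2]
ee_rot: [179.9, -0.1, 49.8]
force: [-0.0, -0.5, -3.5]
gripper_width: 22.0
gripper_force: 42.0
turn 74.88 tz 0.036 F -0.0 -0.5 -3.5 z 222.17 w 22.0
[   4.85833449 -372.16481165] units -9.374683604464984 8.12636498121997 [ 5.81731543e+00  1.11320808e+01  1.01227457e+02 -1.48900245e-02
  6.74580299e+01  4.59953394e+01]
```

```bash

python3 -m jog '{"jaw":[15,15,15,15,15,15,15,15,15,15],"slide":[[-0.3,0.26,0],[-0.6,0.52,0],[-0.6,0.52,0],[-0.6,0.52,0],[-0.6,0.52,0],[-0.6,0.52,0],[-0.6,0.52,0],[-0.6,0.52,0],[-0.6,0.52,0],[-0.6,0.52,0]],"spin":[0,0,0,0,0,0,0,0,0,0]}'
python3 -m jog '{"jaw":[15,15,15,15,15,15,15,15,15,15],"slide":[[-0.6,0.52,0],[-0.6,0.52,0],[-0.6,0.52,0],[-0.6,0.52,0],[-0.6,0.52,0],[-0.4,0.35,0],[-0.2,0.18,0],[-0.07,0.06,0],[0,0,0],[0,0,0]],"spin":[0,0,0,0,0,0,0,0,0,0]}'
python3 - <<'E'
from h import *
im,m=grab("top","top2"); 
cv2.imwrite('pics/c2.png',cv2.resize(im[150:300,200:450,::-1],None,fx=3,fy=3))
E
```

```text
time_s: 21.15
ee_pos: [488.8, -166.7, 219.4]
ee_rot: [-179.9, 0.1, 49.8]
force: [0.5, 1.1, -3.1]
gripper_width: 22.2
gripper_force: 42.0
time_s: 22.15
ee_pos: [492.0, -310.1, 220.4]
ee_rot: [-180.0, -0.0, 49.9]
force: [-0.8, 0.2, -3.2]
gripper_width: 21.9
gripper_force: 42.0
```

View pics/c2.png

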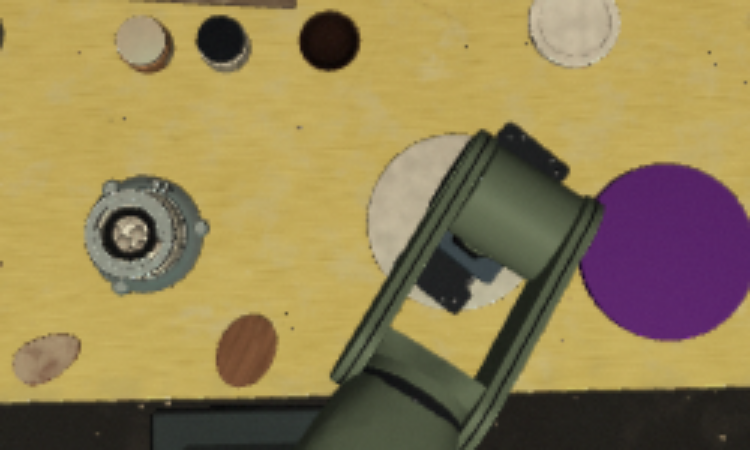

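The crop shows the jar open at (130,232), with the media visible inside. The bystanders haven't moved, and the gripper is over the plaster bat. I'll descend and then feel for contact.

```bash

python3 -m jog '{"jaw":[15,15,15,15,15,15,15,15,15,15],"slide":[[0,0,0.3],[0,0,0.7],[0,0,0.8],[0,0,0.8],[0,0,0.8],[0,0,0.7],[0,0,0.4],[0,0,0.2],[0,0,0],[0,0,0]],"spin":[0,0,0,0,0,0,0,0,0,0]}'; python3 chk.py
python3 -m jog '{"jaw":[15,15,15],"slide":[[0,0,0.05],[0,0,0.05],[0,0,0]],"spin":[0,0,0]}'; python3 chk.py
```

```text
time_s: 23.2
ee_pos: [492.7, -311.3, 80.3]
ee_rot: [179.9, -0.0, 49.8]
force: [0.6, 0.2, -3.6]
gripper_width: 21.5
gripper_force: 42.0
turn 74.88 tz 0.016 F 0.6 0.2 -3.6 z 80.33 w 21.5
time_s: 23.5
ee_pos: [492.1, -311.0, 76.7]
ee_rot: [180.0, -0.0, 49.8]
force: [0.1, 0.4, -3.9]
gripper_width: 21.6
gripper_force: 42.0
turn 74.88 tz -0.008 F 0.1 0.4 -3.9 z 76.72 w 21.6
```

```bash
cat > ch2.py <<'E'
import sys; from workcell import env
s=env.state(); print("z %.2f Fz %.2f"%(s["ee_pos"][2],s["force"][2]), s["torque"].round(2)); sys.exit(int(s["force"][2]>-1.5))
E
python3 -m jog '{"jaw":[15,15,15,15,15],"slide":[[0,0,0.06],[0,0,0.06],[0,0,0.06],[0,0,0.06],[0,0,0]],"spin":[0,0,0,0,0]}'>/dev/null; python3 ch2.py &&
python3 -m jog '{"jaw":[15,15],"slide":[[0,0,0.02],[0,0,0]],"spin":[0,0]}'>/dev/null && python3 ch2.py &&
python3 -m jog '{"jaw":[15,15],"slide":[[0,0,0.02],[0,0,0]],"spin":[0,0]}'>/dev/null && python3 ch2.py &&
python3 -m jog '{"jaw":[15,15],"slide":[[0,0,0.02],[0,0,0]],"spin":[0,0]}'>/dev/null && python3 ch2.py &&
python3 -m jog '{"jaw":[15,15],"slide":[[0,0,0.02],[0,0,0]],"spin":[0,0]}'>/dev/null && python3 ch2.py &&
python3 -m jog '{"jaw":[15,15],"slide":[[0,0,0.02],[0,0,0]],"spin":[0,0]}'>/dev/null && python3 ch2.py &&
python3 -m jog '{"jaw":[15,15],"slide":[[0,0,0.02],[0,0,0]],"spin":[0,0]}'>/dev/null && python3 ch2.py
```

```text
z 68.86 Fz -4.25 [ 0.03 -0.08  0.  ]
z 68.63 Fz -3.21 [-0.03 -0.04  0.06]
z 68.05 Fz -4.79 [ 0.01 -0.   -0.01]
z 67.40 Fz -3.40 [ 0.01 -0.05 -0.05]
z 66.78 Fz -4.32 [ 0.02 -0.05  0.03]
z 66.70 Fz 0.17 [0.12 0.14 0.  ]
```

The lid touched down at z 66.7. I'll let the button out gradually, shifting toward its side as it extends, and then open.

```bash

python3 -m jog '{"jaw":[15,15],"slide":[[0,0,0],[0,0,0]],"spin":[0,0]}' 22
python3 -m jog '{"jaw":[15,15,15],"slide":[[0,-0.02,0],[0,-0.02,0],[0,0,0]],"spin":[0,0,0]}' 13
python3 -m jog '{"jaw":[15,15,15,15],"slide":[[0,-0.03,0],[0,-0.02,0],[0,-0.01,0],[0,0,0]],"spin":[0,0,0,0]}' 5
python3 -m jog '{"jaw":[32,36,42,50,60,60],"slide":[[0,0,0],[0,0,0],[0,0,0],[0,0,0],[0,0,0],[0,0,0]],"spin":[0,0,0,0,0,0]}'; python3 ch2.py
```

```text
time_s: 25.2
ee_pos: [492.0, -311.0, 66.7]
ee_rot: [180.0, 0.0, 49.8]
force: [-2.2, 0.5, 2.4]
gripper_width: 21.6
gripper_force: 22.0
time_s: 25.5
ee_pos: [491.6, -310.6, 66.6]
ee_rot: [179.9, 0.0, 49.8]
force: [-1.3, -0.2, 2.4]
gripper_width: 24.8
gripper_force: 13.0
time_s: 25.9
ee_pos: [490.7, -309.7, 66.6]
ee_rot: [179.9, -0.0, 49.8]
force: [1.7, -2.3, 1.0]
gripper_width: 28.2
gripper_force: 5.0
time_s: 26.5
ee_pos: [489.6, -308.9, 66.2]
ee_rot: [-180.0, 0.0, 49.8]
force: [0.0, -0.1, 0.2]
gripper_width: 59.7
gripper_force: 0.0
z 66.17 Fz 0.19 [ 0.01 -0.06 -0.05]
```

Released cleanly. I'll rise straight up, then move aside to check.

```bash

python3 -m jog '{"jaw":[60,60,60,60,60,60,60,60,60,60],"slide":[[0,0,-0.2],[0,0,-0.4],[0,0,-0.6],[0,0,-0.8],[0,0,-0.8],[0,0,-0.8],[0,0,-0.8],[0,0,-0.8],[0,0,-0.5],[0,0,0]],"spin":[0,0,0,0,0,0,0,0,0,0]}'
python3 -m jog '{"jaw":[60,60,60,60,60,60,60,60,60,60],"slide":[[-0.3,0,0],[-0.6,0,0],[-0.8,0,0],[-0.8,0,0],[-0.8,0,0],[-0.8,0,0],[-0.6,0,0],[-0.3,0,0],[0,0,0],[0,0,0]],"spin":[0,0,0,0,0,0,0,0,0,0]}'
python3 - <<'E'
from h import *
im,m=grab("top","top3"); print(env.state()["force"])
a=cv2.imread('pics/top1.png')
cv2.imwrite('pics/c3.png',cv2.resize(im[140:300,200:450,::-1],None,fx=3,fy=3))
d=cv2.absdiff(a,np.ascontiguousarray(im[:,:,::-1])).max(2)
for n,(u,v) in dict(jarA=(274,163),jarB=(248,163),bowl=(310,163),purple=(422,234)).items(): print(n,(d[v-14:v+14,u-14:u+14]>40).sum())
E
```

```text
time_s: 27.5
ee_pos: [490.9, -309.8, 240.9]
ee_rot: [179.6, -0.0, 49.8]
force: [0.7, -0.4, -0.6]
gripper_width: 59.8
gripper_force: 0.0
time_s: 28.5
ee_pos: [392.9, -423.2, 236.7]
ee_rot: [-179.9, -0.0, 49.8]
force: [0.5, 0.4, 0.4]
gripper_width: 59.9
gripper_force: 0.0
[0.01329563 0.5430323  0.18028232]
jarA 0
jarB 0
bowl 0
purple 406
```

View pics/c3.png

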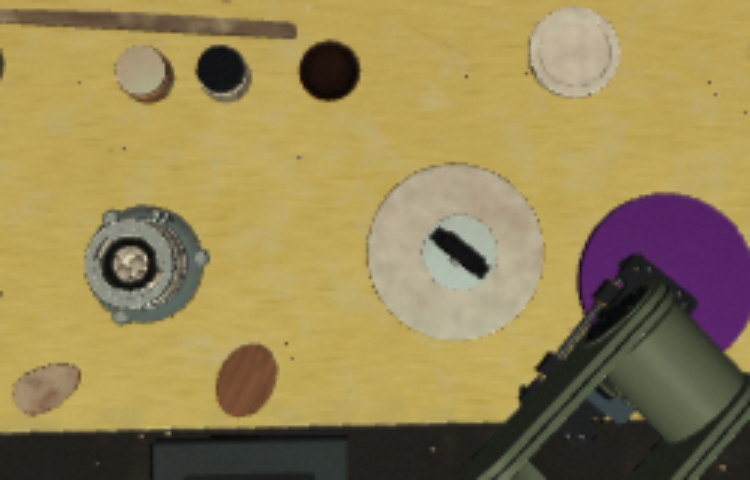

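The picture shows the lid upright at (459,252), centred on the bat. The jar is open, the stain jars and bowl haven't moved, and the purple disc is only hidden by the arm.

```bash
python3 -c "
from workcell import env
print(env.job_done())"
```

```text
the job is handed in; nothing more can be done
None
```

The mill jar is open, with the end stop felt at about 75°. The lid stands upright near the centre of the bare plaster bat, the stain jars and bowl are unmoved, and the job was handed in at about 29 s.

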